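Push the yellow-lidded specimen carrier down the infeed chute to its stop

ROBOT

A 6-joint arm with a two-finger parallel gripper is mounted at the origin on the work surface. World frame = base frame: x ahead of the robot, y to its left, z up, the work surface at z = 0. Lengths are in mm, angles in rad, forces in N, time in s.
With the tool pointing down it reaches from about 350 to 975 mm from the base axis. Payload 7.1 kg.
Tool frame: the origin (TCP) lies between the finger pads; the fingertips stand 14 mm ahead of it and the grasp point (between the pads) lies 5 mm behind it (ctrl.tcp_to_tips is the distance from the TCP to the fingertips, in mm); z points along the fingers, y is the line along which they close (so a half turn about z gives the same grasp; the last joint's range is limited). The gripper opens to 88 mm and grips with 3 to 60 N. Pads are 20 mm wide; open, the fingers measure 115 mm over their backs; the gripper's body (75 mm by 178 mm) begins 61 mm behind the grasp point.
Start: joints at [1.106, 0.423, 1.63, -0, 1.089, -0.019], TCP at [269.455, 563.914, 236.675] pointing down, gripper open.
Joint ranges: [-3, 3], [-0.9, 2.11], [0.09, 2.58], [-1.31, 4.45], [0.11, 2.69], [-2.54, 2.54]. Speed limits (rad/s): [2.39, 2.39, 3.01, 3.14, 3.14, 3.14].

INTERFACE

Orientations are given as a rotation vector (axis times angle).
In Python, from workcell import ctrl gives the robot as it stands.
- The arm moves only by the tool apply_moves, never from a script. Its argument "series" is a list that holds one entry, the list of rows, each a list of 7 numbers: the shift along the tool's x, y, z in cm, then the turn, a rotation vector about the tool's x, y, z in degrees, then the opening, from 0 (shut) to 1 (fully open). A call has 1 to 12 rows; each row shifts and turns the commanded pose from where the row before left it, along the tool's axes as they then stand; what a row does not reach is not made up. A row lasts 1/10 s, in which the tool goes at most 50 mm and 8.59 degrees, less where a joint would pass 70% of its speed; a pose out of reach is approached as far as the arm can. A call with a gripper value outside its range is refused whole. The fingers move at their own pace and stop on an object; the grip force is fixed at half the most. Time passes only in rows, so rows that do not move let the fingers close. It gives the time, the measured TCP pose, the force and the opening at its end, in the units of the state.
- ctrl.get_obs(): the state, without advancing time (a new reading comes with each control period).
- ctrl.get_image(name): name is "side" or "top"; returns a dict with "img" (400x640x3 uint8, blue, green, red), "K" (3x3 intrinsics, pixels), "cam_to_world" (4x4, takes a point from camera to world coordinates). Camera axes: x right, y down, z forward; pixel columns grow to the right and rows downward; lengths in mm; the calibration is good to about 2 mm. A picture is of the moment at which its call begins. There is no depth.
- ctrl.close_job(): hands the job in, once; it reports no verdict.
The state is a dict: "t": time; "qpos": joint angles; "qvel": joint speeds; "joint_torque": joint torques, N m; "ee_pos": TCP position; "orientation": TCP orientation; "ft_force": force on the tool from outside, world axes, zero at the start; "moment": the same for the moment, N m; "width": finger opening in mm.
Only numpy, scipy, OpenCV 4.12 (cv2) and the standard library are available. Lean on these libraries where they do the work, as an engineer would, in place of code of your own. Each camera call takes 0.05 s, during which the arm holds its last target. There are 200 camera calls.

TASK

On the three-lane sloped infeed chute, push the carrier with the yellow-lidded specimen jar down its lane until it rests against the red stop at the lower end. Slide it, do not lift it off the chute, leave it standing flat on the lane floor, and leave the red-lidded and green-lidded carriers where they are.

Things in the scene. Friction and masses are not known exactly. Their poses are not given: they have to be found in the camera images.
- yellow_carrier (a point): Carrier to push: grey block 72 mm long (its x, downhill along the lane), 56 wide, 34 tall, 110 to 225 g, with a yellow-lidded clear jar (lid 50 mm across) on its middle, 58 mm tall overall. Point: centre of the grey block, 17 mm above the lane floor; z is square to that floor. Friction holds it: it moves only while pushed. It may be in any of the three lanes.
- red_carrier (a point): The same carrier with a red lid, waiting in another lane; leave it. Its point and axes are as for the yellow one.
- green_carrier (a point): The same carrier with a green lid, waiting in the remaining lane; leave it. Its point and axes are as for the yellow one.
- chute_stop (a point): Fixed aluminium chute, 12 degree slope, 3 lanes 95 mm apart, each 62 wide, rails 14 high. Point: on the middle lane's floor, mid-lane, at its stop's uphill face. x: downhill, away from the robot; y: across, left looking downhill; z: off the floor. Rigid red stops 28 mm high, uphill faces all at x = 0. Floor reaches x = -270 mm. Carrier centre: about -176 mm at the start, -36 mm at the stop.
Not all that is in view belongs to the job. Leave any orange or purple look-alike of the part that bears yellow_carrier alone.

How it is judged:
By the outcome, as a careful person would: the job done as asked, in the order asked, and still so for the second after the job is handed in, with the robot touching nothing.
It also fails if it takes over 32 s, if anything falls off the work surface, if the arm or the gripper's body presses on something with over 40 N, if the wrist force passes 120 N, or if a joint passes its speed limit or range.

## Working session

There is one attempt and no reset: what is moved stays moved. The work goes in short steps, Python scripts to look and compute and a tool call to move; the robot and the scene stay as the last step left them, time stands still between calls to the robot, and variables do not carry over. Pictures are saved under pics/ and viewed, on a budget of 10 in all, crops included, one or two more only if the job needs it, and the job is handed in when it is done.

Besides the shell and the picture viewer there is one more tool, called after "Call:" as a command line: name --argument value ..., lists and objects as JSON in quotes. apply_moves: Moves the arm, as the interface text tells. Its arguments: {"type":"object","properties":{"series":{"type":"array","items":{"type":"array","items":{"type":"array","items":{"type":"number"}}}}},"required":["series"]}

```bash
mkdir -p pics; python3 - <<'E'
from workcell import ctrl
import cv2,pickle
d={}
for n in("side","top"):
    r=ctrl.get_image(n);d[n]=(r["K"],r["cam_to_world"]);cv2.imwrite(f"pics/{n}0.png",r["img"]);print(n,r["K"].round(1).tolist(),r["cam_to_world"].round(3).tolist())
pickle.dump(d,open("cal.pkl","wb"));print(ctrl.get_obs(),ctrl.tcp_to_tips)
E
```

```text
side [[459.1, 0.0, 317.2], [0.0, 459.1, 201.7], [0.0, 0.0, 1.0]] [[0.973, -0.149, 0.174, 372.885], [-0.229, -0.622, 0.749, -634.969], [-0.003, -0.769, -0.64, 616.772], [0.0, 0.0, 0.0, 1.0]]
top [[363.7, 0.0, 315.3], [0.0, 363.7, 195.9], [0.0, 0.0, 1.0]] [[0.007, -0.995, 0.102, 457.089], [-0.999, -0.012, -0.048, -12.787], [0.049, -0.101, -0.994, 794.917], [0.0, 0.0, 0.0, 1.0]]
{'t': 0.1, 'qpos': array([ 1.10600405e+00,  4.23746634e-01,  1.63060400e+00, -2.61768004e-05,
        1.08862067e+00, -1.89790597e-02]), 'qvel': array([ 0.00080282, -0.00168431, -0.00331726, -0.00120223, -0.00037726,
       -0.00026829]), 'joint_torque': array([-8.28982884e-04, -5.45615101e+01, -2.74325770e+01,  6.43747766e-02,
        1.88626244e-02, -7.18512695e-06]), 'ee_pos': array([269.24795866, 563.4915871 , 235.99429471]), 'orientation': array([-6.94410164e-01, -3.06356999e+00,  2.11104727e-03]), 'ft_force': array([0.29115401, 0.36016613, 0.33556296]), 'moment': array([-0.04373449, -0.04932919, -0.02829654]), 'width': 88.01998833997915} 14.0
```

View pics/top0.png

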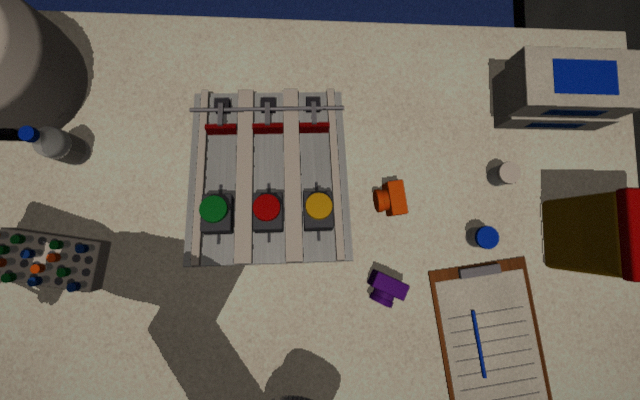

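View pics/side0.png

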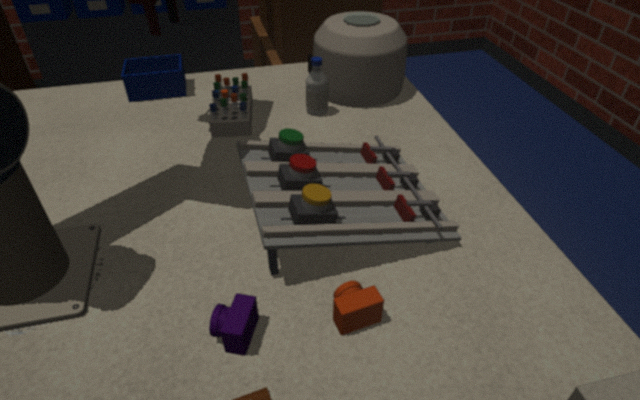

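The yellow carrier is in the right-hand lane: lid at top (319,206), side (317,193). Red stops are at top row ~128. Next I'll look at an enlarged crop of each view.

```bash
python3 - <<'E'
import cv2,numpy as np
a=cv2.imread("pics/top0.png")[85:275,180:360];b=cv2.imread("pics/side0.png")[125:275,230:470]
g=lambda i:np.clip(255*(i/255.)**.6,0,255).astype('uint8')
cv2.imwrite("pics/c1.png",g(cv2.resize(a,None,fx=3.1,fy=3.1,interpolation=cv2.INTER_CUBIC)))
cv2.imwrite("pics/c2.png",g(cv2.resize(b,None,fx=3.3,fy=3.3,interpolation=cv2.INTER_CUBIC)))
E
```

```text
(no output)
```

View pics/c1.png

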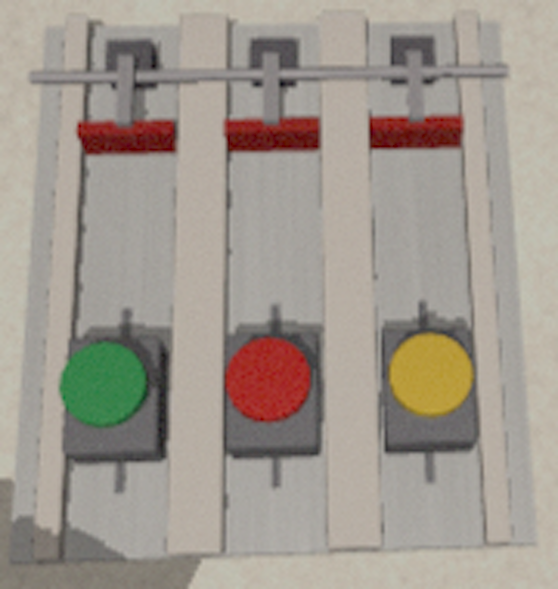

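View pics/c2.png

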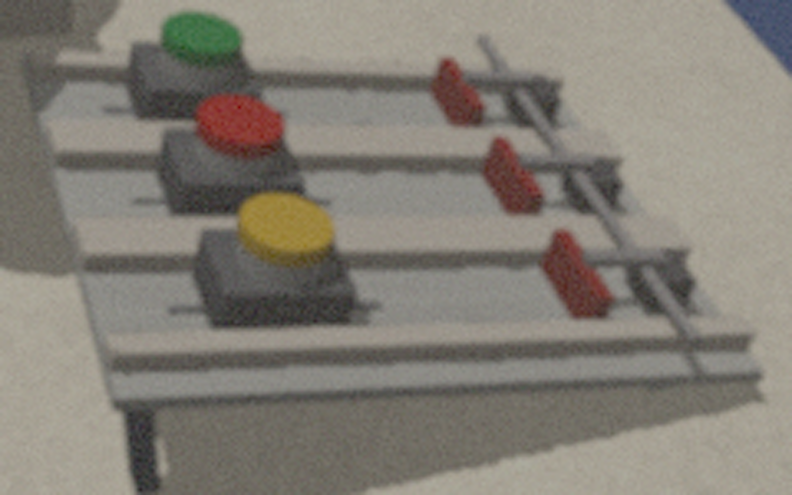

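```bash
cat > geo.py <<'E'
import numpy as np,pickle
from scipy.spatial.transform import Rotation as R
cal=pickle.load(open("cal.pkl","rb"))
def proj(n,p):
    K,T=cal[n];q=K@(T[:3,:3].T@(np.asarray(p)-T[:3,3]));return q[:2]/q[2]
def frame(yaw): return (R.from_euler('z',yaw)*R.from_euler('y',np.radians(12))).as_matrix()
E
cat > fit.py <<'E'
from geo import *
from scipy.optimize import least_squares
T=lambda u,v:np.array([180+u/3.1,85+v/3.1]);S=lambda u,v:np.array([230+u/3.3,125+v/3.3])
obs=[]
for i,(t,s) in enumerate([((128,152),(448,104)),((273,151),(500,196)),((416,147),(564,293))]):
    obs+=[("top",'s',i,T(*t)),("side",'s',i,S(*s))]
for i,(t,s) in enumerate([((103,383),(203,36)),((268,379),(240,123)),((431,373),(287,224))]):
    obs+=[("top",'c',i,T(*t)),("side",'c',i,S(*s))]
obs+=[("top",'e',1,T(275,552))]
def f(p,full=0):
    M=frame(p[3]);r=[]
    for n,k,i,uv in obs:
        l=[0,95*(1-i),0] if k=='s' else [-270,0,0] if k=='e' else [p[4+i],95*(1-i)+p[7+i],58]
        r.append(proj(n,p[:3]+M@l)-uv)
    return np.array(r) if full else np.r_[np.ravel(r),p[7:10]/3,(p[4:7]+176)/20]
s=least_squares(f,[600,20,30,0,-176,-176,-176,0,0,0])
print(s.x.round(3));
for o,e in zip(obs,f(s.x,1)):print(o[:3],e.round(1))
np.save("fit.npy",s.x)
E
python3 fit.py
```

```text
[ 6.65352e+02  5.21580e+01  4.69850e+01  4.80000e-02 -1.77012e+02
 -1.78506e+02 -1.78541e+02 -2.47400e+00 -2.14200e+00 -1.62700e+00]
('top', 's', 0) [ 0.4 -0.1]
('side', 's', 0) [-1.3  3.2]
('top', 's', 1) [-0.5 -1. ]
('side', 's', 1) [-0.5  1. ]
('top', 's', 2) [-1.3 -0.9]
('side', 's', 2) [-0.7  1.4]
('top', 'c', 0) [ 0.4 -0.4]
('side', 'c', 0) [-0.4 -1.7]
('top', 'c', 1) [ 0.6 -0.3]
('side', 'c', 1) [-0.3 -1.7]
('top', 'c', 2) [ 0.6 -0.3]
('side', 'c', 2) [-0.3 -1.3]
('top', 'e', 1) [ 0.3 -0.4]
```

```bash
cat > plan.py <<'E'
import sys
from geo import *
from workcell import ctrl
p=np.load("fit.npy");M=frame(p[3])
def world(l): return p[:3]+M@np.asarray(l,float)
def cur():
    o=ctrl.get_obs();return o,o["ee_pos"],R.from_rotvec(o["orientation"])
def local(x): return M.T@(x-p[:3])
def delta(l,sx=1):
    """tool-frame shift (cm) and rotvec (deg) to chute-local TCP l, tool z into floor, tool x = sx*downhill"""
    o,x,r=cur();t=R.from_matrix(M@np.diag([sx,-sx,-1.]))
    return r.inv().apply(world(l)-x)/10,np.degrees((r.inv()*t).as_rotvec()),t
E
python3 - <<'E'
from plan import *
o,x,r=cur();print(r.as_matrix().round(2).tolist())
for z in(0,17):print(z,[(np.array([230,125])*-1+proj("side",world([a,-95,z])))*3.3 for a in(-236,-212,-140,-120)],[(proj("top",world([a,-95,z]))-[180,85])*3.1 for a in(-236,-120)])
for sx in(1,-1):
    l=[-262,-96,130];d,w,t=delta(l,sx);print(sx,world(l).round(1),d.round(2),w.round(1))
    n=13;rel=r.inv()*t;w1=rel.as_rotvec()/n;dx=world(l)-x
    for k in range(n):
        rk=r*R.from_rotvec(w1*k);print((rk.inv().apply(dx/n)/10).round(2),np.degrees(w1).round(2))
E
```

```text
[[-0.9, 0.43, -0.0], [0.43, 0.9, -0.0], [0.0, -0.0, -1.0]]
0 [array([158.09822793, 309.14443264]), array([202.8599733 , 307.88232486]), array([331.77869895, 304.24731633]), array([366.22928681, 303.27594324])] [array([430.31294957, 488.13228508]), array([420.85215315, 310.68211502])]
17 [array([163.01407196, 283.46879466]), array([208.29380538, 282.45844744]), array([338.63744905, 279.55003065]), array([373.45199682, 278.77319787])] [array([431.68387038, 482.93548197]), array([421.94098836, 301.72083721])]
1 [441.  -54.7 228.6] [-42.15 -48.37   0.8 ] [ 15.8  -3.9 151. ]
[-3.24 -3.72  0.06] [ 1.22 -0.3  11.61]
[-3.92 -2.99  0.15] [ 1.22 -0.3  11.61]
[-4.44 -2.13  0.23] [ 1.22 -0.3  11.61]
[-4.78 -1.19  0.29] [ 1.22 -0.3  11.61]
[-4.92 -0.2   0.33] [ 1.22 -0.3  11.61]
[-4.86  0.8   0.35] [ 1.22 -0.3  11.61]
[-4.59  1.77  0.35] [ 1.22 -0.3  11.61]
[-4.14  2.67  0.32] [ 1.22 -0.3  11.61]
[-3.52  3.45  0.28] [ 1.22 -0.3  11.61]
[-2.75  4.1   0.21] [ 1.22 -0.3  11.61]
[-1.87  4.57  0.13] [ 1.22 -0.3  11.61]
[-0.91  4.85  0.04] [ 1.22 -0.3  11.61]
[ 0.09  4.93 -0.06] [ 1.22 -0.3  11.61]
-1 [441.  -54.7 228.6] [-42.15 -48.37   0.8 ] [  2.9  11.7 -28.2]
[-3.24 -3.72  0.06] [ 0.22  0.9  -2.17]
[-3.1  -3.84  0.03] [ 0.22  0.9  -2.17]
[-2.95 -3.96 -0.01] [ 0.22  0.9  -2.17]
[-2.8  -4.06 -0.04] [ 0.22  0.9  -2.17]
[-2.64 -4.17 -0.06] [ 0.22  0.9  -2.17]
[-2.48 -4.27 -0.09] [ 0.22  0.9  -2.17]
[-2.32 -4.36 -0.11] [ 0.22  0.9  -2.17]
[-2.15 -4.44 -0.13] [ 0.22  0.9  -2.17]
[-1.98 -4.52 -0.14] [ 0.22  0.9  -2.17]
[-1.8  -4.59 -0.15] [ 0.22  0.9  -2.17]
[-1.63 -4.66 -0.16] [ 0.22  0.9  -2.17]
[-1.45 -4.72 -0.17] [ 0.22  0.9  -2.17]
[-1.26 -4.77 -0.17] [ 0.22  0.9  -2.17]
```

Call:
apply_moves --series '[[[-3.2,-3.7,0,0.2,0.9,-2.2,0.2],[-3.1,-3.8,0,0.2,0.9,-2.2,0.2],[-3.0,-3.9,0,0.2,0.9,-2.2,0.2],[-2.8,-4.0,0,0.2,0.9,-2.2,0.2],[-2.6,-4.1,0,0.2,0.9,-2.2,0.2],[-2.5,-4.2,0,0.2,0.9,-2.2,0.2],[-2.3,-4.3,0,0.2,0.9,-2.2,0.2],[-2.1,-4.4,0,0.2,0.9,-2.2,0.2],[-2.0,-4.5,0,0.2,0.9,-2.2,0.2],[-1.8,-4.5,0,0.2,0.9,-2.2,0.2],[-1.6,-4.6,0,0.2,0.9,-2.2,0.2],[-1.4,-4.7,0,0.2,0.9,-2.2,0.2]]]'

```text
t: 1.3
ee_pos: [428.4, -2.2, 218.7]
orientation: [0.026, -2.95, -0.002]
ft_force: [1.3, -0.0, 0.6]
width: 17.5
```

```bash
cat > st.py <<'E'
from plan import *
o,x,r=cur();print("t",o["t"],"local",local(x).round(1),"F",o["ft_force"].round(1),"w",o["width"])
l=[float(v) for v in sys.argv[1:4]]
d,w,_=delta(l,-1);print("delta cm",d.round(2),"deg",w.round(2))
E
python3 st.py -262 -97 50
```

```text
t 1.3 local [-269.8  -42.9  118.2] F [ 1.3 -0.   0.6] w 17.485848758933063
delta cm [-0.82 -5.44  6.79] deg [ 0.51  1.01 -1.68]
```

Call:
apply_moves --series '[[[-0.4,-2.5,0,0.5,1.0,-1.7,0.2],[-0.4,-2.5,1.5,0,0,0,0.2],[0,0,2.5,0,0,0,0.2],[0,0,2.5,0,0,0,0.2],[0,0,0,0,0,0,0.2],[0,0,0,0,0,0,0.2]]]'

```text
t: 1.9
ee_pos: [424.2, -50.5, 153.7]
orientation: [0.069, -2.931, 0.007]
ft_force: [0.9, -0.3, 0.2]
width: 17.7
```

```bash
python3 st.py -262 -97 28; python3 - <<'E'
from workcell import ctrl
import cv2,numpy as np
a=ctrl.get_image("top")["img"][85:285,180:360];b=ctrl.get_image("side")["img"][105:265,220:400]
o=np.hstack([cv2.resize(a,(540,600)),])
g=lambda i:np.clip(255*(i/255.)**.6,0,255).astype('uint8')
cv2.imwrite("pics/d.png",g(np.hstack([cv2.resize(a,(360,400),interpolation=2),cv2.resize(b,(440,400),interpolation=2)])))
E
```

```text
t 1.9 local [-262.6  -91.    53.2] F [ 0.9 -0.3  0.2] w 17.680934347396754
delta cm [-0.07 -0.6   2.52] deg [ 0.01 -0.03 -0.06]
```

View pics/d.png

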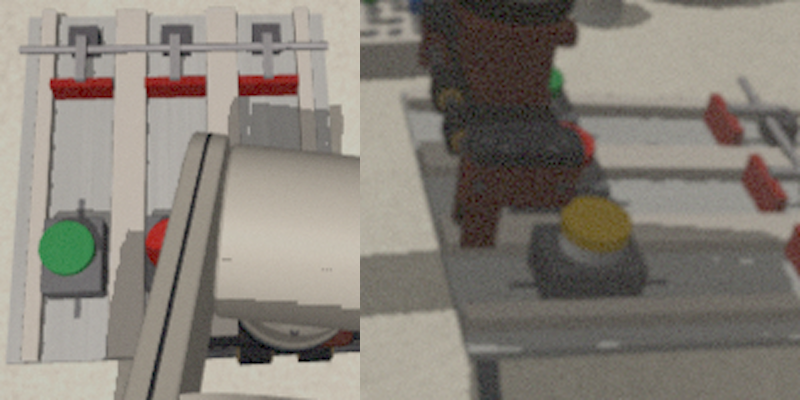

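The fingertips are at about (480,247) in the side half, uphill of the yellow block and clear of the red one. Lowering now.

Call:
apply_moves --series '[[[0,-0.5,1.2,0,0,0,0.2],[0,0,1.2,0,0,0,0.2],[0,0,0,0,0,0,0.2],[0,0,0,0,0,0,0.2]]]'

```text
t: 2.4
ee_pos: [419.0, -55.7, 129.7]
orientation: [0.069, -2.931, 0.007]
ft_force: [0.4, -0.3, 0.8]
width: 17.6
```

```bash
python3 st.py -224 -97 28; python3 - <<'E'
from plan import *
o,x,r=cur()
print(proj("side",world([-262,-91,53.2-14])))
from workcell import ctrl
import cv2
b=ctrl.get_image("side")["img"][125:255,230:390]
cv2.imwrite("pics/e.png",np.clip(255*(cv2.resize(b,(738,600),interpolation=2)/255.)**.5,0,255).astype('uint8'))
E
```

```text
t 2.4 local [-262.9  -95.9   28.7] F [ 0.4 -0.3  0.8] w 17.63274468135698
delta cm [-3.89 -0.1   0.06] deg [ 0.01 -0.04 -0.07]
[265.49680339 199.15728084]
```

View pics/e.png

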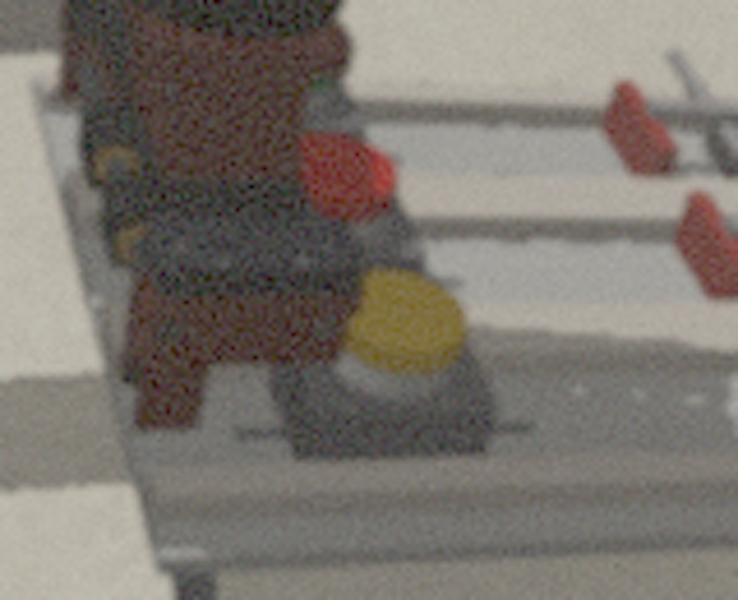

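```bash
python3 - <<'E'
from plan import *
for n,l in dict(bodyA=[-300,-185,94],bodyB=[-225,-185,94],bodyC=[-225,-7,94],tipA=[-273,-118,14.7],tipB=[-253,-118,14.7]).items(): print(n,((proj("side",world(l))-[230,125])*4.615).round())
E
```

```text
bodyA [124. 390.]
bodyB [361. 385.]
bodyC [237.  88.]
tipA [139. 445.]
tipB [194. 443.]
```

Call:
apply_moves --series '[[[0,0,0.4,0,0,0,0.2],[-0.8,0,0,0,0,0,0.2],[-1.0,0,0,0,0,0,0.2],[-0.8,0,0,0,0,0,0.2],[-0.4,0,0,0,0,0,0.2],[-0.4,0,0,0,0,0,0.2],[-0.4,0,0,0,0,0,0.2],[-0.6,0,0,0,0,0,0.2],[-0.6,0,0,0,0,0,0.2],[0,0,0,0,0,0,0.2],[0,0,0,0,0,0,0.2]]]'

```text
t: 3.55
ee_pos: [467.6, -53.5, 115.7]
orientation: [0.069, -2.932, 0.008]
ft_force: [-0.3, -1.0, 0.1]
width: 17.5
```

```bash
python3 st.py -110 -96 24; python3 - <<'E'
from plan import *
import cv2
b=ctrl.get_image("side")["img"][125:255,250:410]
cv2.imwrite("pics/f.png",np.clip(255*(cv2.resize(b,(738,600),interpolation=2)/255.)**.5,0,255).astype('uint8'))
E
```

```text
t 3.55 local [-212.4  -96.    25.1] F [-0.3 -1.   0.1] w 17.519552280892267
delta cm [-1.024e+01  1.000e-02  1.200e-01] deg [-0.    0.04 -0.06]
```

View pics/f.png

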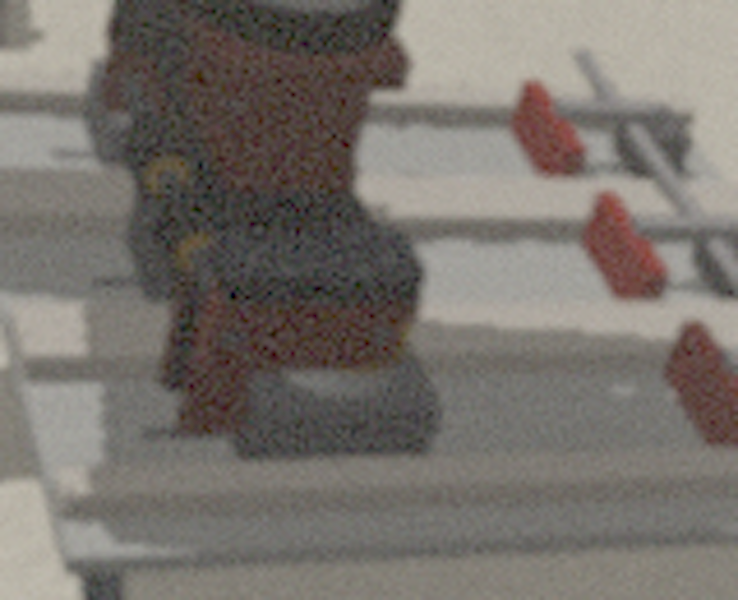

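The block has moved about 11 mm, its near corner shifting from ~203 to 240 px. The floor mark stayed put, so contact is good. Continuing.

Call:
apply_moves --series '[[[-0.6,0,0,0,0,0,0.2],[-0.9,0,0,0,0,0,0.2],[-1.0,0,0,0,0,0,0.2],[-1.0,0,0,0,0,0,0.2],[-1.0,0,0,0,0,0,0.2],[-1.0,0,0,0,0,0,0.2],[-1.0,0,0,0,0,0,0.2],[-1.0,0,0,0,0,0,0.2],[-1.0,0,0,0,0,0,0.2],[-0.8,0,0,0,0,0,0.2],[-0.6,0,0,0,0,0,0.2],[-0.3,0,0,0,0,0,0.2]]]'

```text
t: 4.8
ee_pos: [567.7, -48.8, 94.5]
orientation: [0.069, -2.932, 0.008]
ft_force: [-1.3, 0.2, 0.7]
width: 17.6
```

Call:
apply_moves --series '[[[-0.3,0,0,0,0,0,0.2],[-0.3,0,0,0,0,0,0.2],[-0.3,0,0,0,0,0,0.2],[-0.3,0,0,0,0,0,0.2],[0,0,0,0,0,0,0.2]]]'

```text
t: 5.3
ee_pos: [579.4, -48.3, 92.2]
orientation: [0.069, -2.933, 0.008]
ft_force: [-0.1, -0.5, 0.1]
width: 17.2
```

```bash
python3 st.py -82 -96 24; python3 - <<'E'
from plan import *
import cv2
b=ctrl.get_image("side")["img"][125:255,250:410]
cv2.imwrite("pics/g.png",np.clip(255*(cv2.resize(b,(738,600),interpolation=2)/255.)**.5,0,255).astype('uint8'))
E
```

```text
t 5.3 local [-98.1 -96.2  25.3] F [-0.1 -0.5  0.1] w 17.196660549978013
delta cm [-1.61  0.02  0.14] deg [-0.01  0.07 -0.06]
```

View pics/g.png

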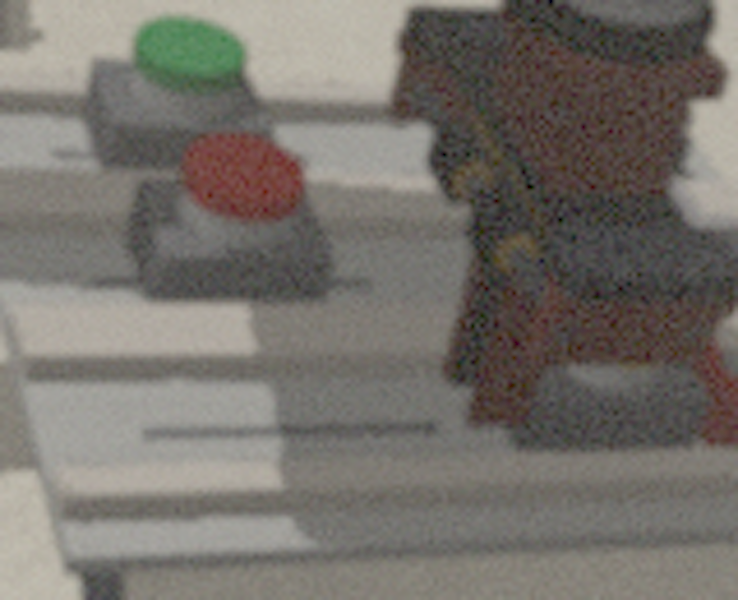

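The block's downhill edge (~707) is close to the red stop. Creeping on while checking force.

Call:
apply_moves --series '[[[-0.2,0,0,0,0,0,0.2],[-0.2,0,0,0,0,0,0.2],[-0.2,0,0,0,0,0,0.2],[0,0,0,0,0,0,0.2]]]'

```text
t: 5.75
ee_pos: [585.1, -48.0, 90.9]
orientation: [0.069, -2.932, 0.008]
ft_force: [0.9, -0.2, 0.4]
width: 17.4
```

Call:
apply_moves --series '[[[-0.2,0,0,0,0,0,0.2],[-0.2,0,0,0,0,0,0.2],[0,0,0,0,0,0,0.2]]]'

```text
t: 6.05
ee_pos: [589.1, -47.8, 90.1]
orientation: [0.069, -2.932, 0.008]
ft_force: [0.6, -0.2, 0.3]
width: 17.8
```

Call:
apply_moves --series '[[[-0.2,0,0,0,0,0,0.2],[-0.1,0,0,0,0,0,0.2],[0,0,0,0,0,0,0.2]]]'

```text
t: 6.35
ee_pos: [591.9, -47.7, 89.4]
orientation: [0.069, -2.932, 0.008]
ft_force: [0.1, -0.5, 0.8]
width: 17.2
```

Call:
apply_moves --series '[[[-0.2,0,0,0,0,0,0.2],[0,0,0,0,0,0,0.2]]]'

```text
t: 6.55
ee_pos: [592.3, -47.6, 89.3]
orientation: [0.069, -2.929, 0.007]
ft_force: [-5.0, -0.3, 5.5]
width: 17.4
```

Force rose to 5 N at local x ≈ -85, where the stop was expected. Backing off uphill and lifting away.

Call:
apply_moves --series '[[[0.3,0,0,0,0,0,0.2],[0.6,0,0,0,0,0,0.2],[1.5,0,0,0,0,0,0.2],[1.5,0,0,0,0,0,0.2],[1.0,0,-3.0,0,0,0,0.2],[0,0,-4.0,0,0,0,0.2],[0,0,-4.5,0,0,0,0.2],[4.5,0,-1,0,0,0,0.2],[4.5,0,0,0,0,0,0.2],[4.5,0,0,0,0,0,0.2],[4,0,0,0,0,0,0.2],[0,0,0,0,0,0,0.2]]]'

```text
t: 7.75
ee_pos: [396.3, -56.5, 258.5]
orientation: [0.068, -2.931, 0.008]
ft_force: [0.9, 0.1, 0.0]
width: 17.8
```

```bash
python3 - <<'E'
from plan import *
import cv2
a=ctrl.get_image("top")["img"][85:285,180:360];b=ctrl.get_image("side")["img"][125:265,240:460]
cv2.imwrite("pics/h.png",np.clip(255*(cv2.resize(b,(800,509),interpolation=2)/255.)**.6,0,255).astype('uint8'))
cv2.imwrite("pics/i.png",np.clip(255*(cv2.resize(a,(540,600),interpolation=2)/255.)**.6,0,255).astype('uint8'))
E
```

```text
(no output)
```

View pics/h.png

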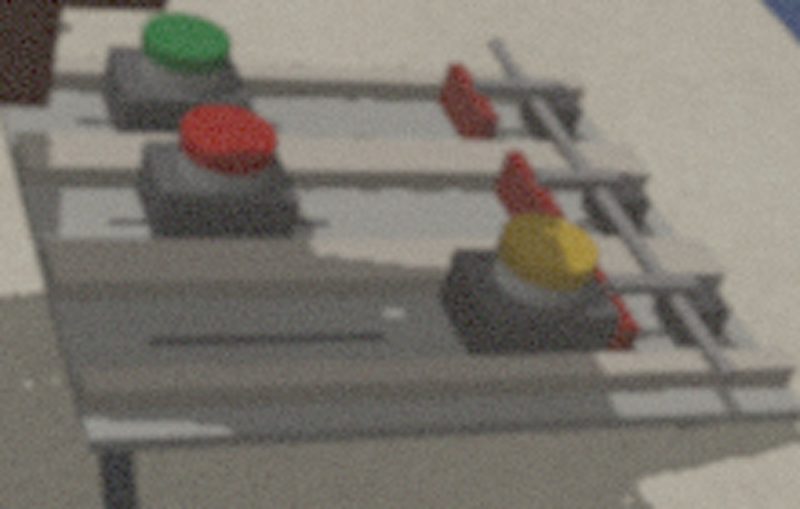

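View pics/i.png

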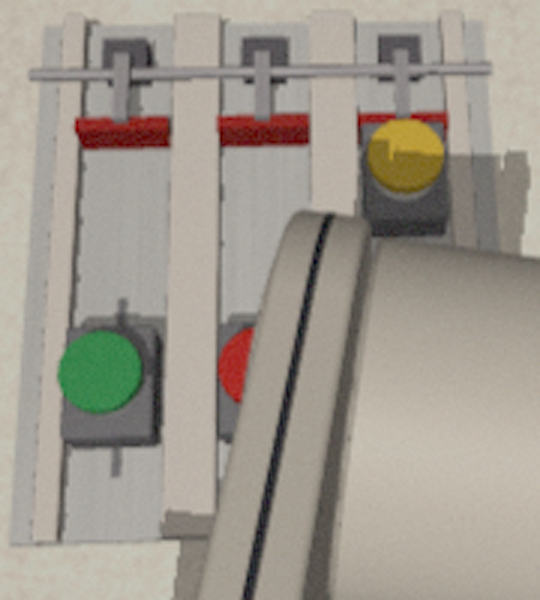

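The yellow carrier stands flat against its red stop: side block corner ~(615,348) meets the stop, top lid at (406,155). Red and green are still on their marks. I'll do one numeric check and hand in.

```bash
python3 - <<'E'
from plan import *
for x in(-34,-36,-40):print(x,((proj("top",world([x,-96.6,58]))-[180,85])*3).round(),((proj("side",world([x,-96.6,58]))-[240,125])*3.636).round())
ctrl.close_job()
E
```

```text
-34 [407. 144.] [558. 240.]
-36 [407. 147.] [555. 240.]
-40 [407. 153.] [547. 240.]
the job is handed in; nothing more can be done
```

I pushed the yellow-lidded carrier (right-hand lane looking downhill) down to its red stop and handed the job in at about 8 s. It slid the whole way on the partly open fingertips, with no lifting. I then backed the gripper off uphill and raised it clear.

**Contact with the stop:** The wrist force jumped from under 1 N to about 5 N along the lane, and the carrier stopped advancing. That was with the TCP about 85 mm uphill of the stop face, against an expected 82 mm.

**Last pictures:** The yellow carrier stands flat and meets the stop. The red and green carriers are still on their floor marks, though the arm hid most of the red one from the top camera. The side view showed it in full.

**A disagreement:** The last lid measurement put the carrier centre at about x = -40 mm, where -36 mm is expected at the stop. That 4 mm difference is within the error of my camera fit, which was off by up to about 3 pixels, and I relied on the force reading. I did not press a second time to confirm it.

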